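# Line up four cased medals by size for the catalogue photograph

## Task

Set the four cased medals on the four round pads of the grey photo board, one on each pad, in order of size: the smallest on the pad next to the chequered scale block, then larger and larger, so that the largest is next to the pink note block. Each should lie flat, face up and centred on its pad; lower them onto the pads rather than dropping them, and do not disturb the note block.

Things in the scene. Friction and masses are not known exactly. Their poses are not given: they have to be found in the camera images.
- medal_30: white round plastic case holding a bronze-coloured medal (bronze face with a star relief upward): a disc 30 mm in diameter and 20 mm high, loose, lying flat; the smallest of the four. Origin: centre of its underside; z up. It starts on the desk (underside at z = 0) between the robot and the display board; 20 to 145 g, firm enough for any ordinary grip
- medal_41: white round plastic case holding a bronze-coloured medal (bronze face with a star relief upward): a disc 41 mm in diameter and 20 mm high, loose, lying flat; the second smallest of the four. Origin: centre of its underside; z up. It starts on the desk (underside at z = 0) between the robot and the display board; 20 to 145 g, firm enough for any ordinary grip
- medal_52: white round plastic case holding a bronze-coloured medal (bronze face with a star relief upward): a disc 52 mm in diameter and 20 mm high, loose, lying flat; the second largest of the four. Origin: centre of its underside; z up. It starts on the desk (underside at z = 0) between the robot and the display board; 20 to 145 g, firm enough for any ordinary grip
- medal_63: white round plastic case holding a bronze-coloured medal (bronze face with a star relief upward): a disc 63 mm in diameter and 20 mm high, loose, lying flat; the largest of the four. Origin: centre of its underside; z up. It starts on the desk (underside at z = 0) between the robot and the display board; 20 to 145 g, firm enough for any ordinary grip
- pad_a: one of four identical fixed round dark blue display pads, 60 mm in diameter, 6 mm thick, standing about 82 mm apart in a nearly straight row on a fixed grey board (100 x 440 mm, 5 mm thick, long side along the row). The letter says nothing about its place in the row. Origin: centre of its underside, 5 mm above the desk; its flat top is 6 mm above the origin (z = 0.011)
- pad_b: one of four identical fixed round dark blue display pads, 60 mm in diameter, 6 mm thick, standing about 82 mm apart in a nearly straight row on a fixed grey board (100 x 440 mm, 5 mm thick, long side along the row). The letter says nothing about its place in the row. Origin: centre of its underside, 5 mm above the desk; its flat top is 6 mm above the origin (z = 0.011)
- pad_c: one of four identical fixed round dark blue display pads, 60 mm in diameter, 6 mm thick, standing about 82 mm apart in a nearly straight row on a fixed grey board (100 x 440 mm, 5 mm thick, long side along the row). The letter says nothing about its place in the row. Origin: centre of its underside, 5 mm above the desk; its flat top is 6 mm above the origin (z = 0.011)
- pad_d: one of four identical fixed round dark blue display pads, 60 mm in diameter, 6 mm thick, standing about 82 mm apart in a nearly straight row on a fixed grey board (100 x 440 mm, 5 mm thick, long side along the row). The letter says nothing about its place in the row. Origin: centre of its underside, 5 mm above the desk; its flat top is 6 mm above the origin (z = 0.011)
- scale_block: fixed photographer's scale block, 34 x 34 x 12 mm, white with a black and white chequered top, on the grey board at one end of the row, in line with it, about 67 mm from the centre of the nearest pad: it marks the end where the row begins. Origin: centre of its underside, 5 mm above the desk
- note_block: loose block of pink sticky notes, 38 x 38 x 12 mm, on the grey board at the other end of the row, about 67 mm from the nearest pad's centre. Not part of the job: leave it where it is. Origin: centre of its underside, 5 mm above the desk
Things that resemble listed ones, but are neither listed nor needed, are in the scene too. What is shaped like the medal_41 but purple or turquoise is not meant.

How it is judged:
At the end, for the whole second after the job is handed in: Every medal lies flat (within 0.1 rad), face up, on the top of its own pad, its centre within 12 mm of the pad's centre, in order of diameter 30, 41, 52, 63 mm counted from the scale block, released and at rest ((horizontal distance between medal_30 and pad_a below 0.012 m or horizontal distance between medal_30 and pad_b below 0.012 m or horizontal distance between medal_30 and pad_c below 0.012 m or horizontal distance between medal_30 and pad_d below 0.012 m) and horizontal distance between medal_30 and scale_block between 0.029 and 0.105 m and height (world z) of medal_30 between 0.008 and 0.0145 m and angle between each of medal_30, medal_41, medal_52, medal_63's own z axis and vertical below 0.1 rad and linear speed of each of medal_30, medal_41, medal_52, medal_63 below 0.01 m/s and angular speed of each of medal_30, medal_41, medal_52, medal_63 below 0.1 rad/s and contact force between the fingers and medal_30 below 0.05 N and (horizontal distance between medal_41 and pad_a below 0.012 m or horizontal distance between medal_41 and pad_b below 0.012 m or horizontal distance between medal_41 and pad_c below 0.012 m or horizontal distance between medal_41 and pad_d below 0.012 m) and horizontal distance between medal_41 and scale_block between 0.111 and 0.187 m and height (world z) of medal_41 between 0.008 and 0.0145 m and contact force between the fingers and medal_41 below 0.05 N and (horizontal distance between medal_52 and pad_a below 0.012 m or horizontal distance between medal_52 and pad_b below 0.012 m or horizontal distance between medal_52 and pad_c below 0.012 m or horizontal distance between medal_52 and pad_d below 0.012 m) and horizontal distance between medal_52 and scale_block between 0.193 and 0.269 m and height (world z) of medal_52 between 0.008 and 0.0145 m and contact force between the fingers and medal_52 below 0.05 N and (horizontal distance between medal_63 and pad_a below 0.012 m or horizontal distance between medal_63 and pad_b below 0.012 m or horizontal distance between medal_63 and pad_c below 0.012 m or horizontal distance between medal_63 and pad_d below 0.012 m) and horizontal distance between medal_63 and scale_block between 0.275 and 0.351 m and height (world z) of medal_63 between 0.008 and 0.0145 m and contact force between the fingers and medal_63 below 0.05 N); the robot touches nothing.
It fails at once if the note block was moved by more than 15 mm (distance of note_block from where it was at the start of the episode above 0.015 m).
It fails at once if a medal was let go more than 50 mm above the desk ((height (world z) of medal_30 above 0.05 m and contact force between the fingers and medal_30 below 0.01 N) or (height (world z) of medal_41 above 0.05 m and contact force between the fingers and medal_41 below 0.01 N) or (height (world z) of medal_52 above 0.05 m and contact force between the fingers and medal_52 below 0.01 N) or (height (world z) of medal_63 above 0.05 m and contact force between the fingers and medal_63 below 0.01 N)).
It also fails if it takes over 83 s, if anything falls off the work surface, if the arm or the gripper's body presses on something with over 40 N, if the wrist force passes 120 N, or if a joint passes its speed limit or range.

## Robot

A 6-joint arm with a two-finger parallel gripper is mounted at the origin on the work surface. World frame = base frame: x ahead of the robot, y to its left, z up, the work surface at z = 0. Lengths are in m, angles in rad, forces in N, time in s.
With the tool pointing down it reaches from about 0.25 to 0.725 m from the base axis. Payload 4 kg.
Tool frame: the origin (TCP) lies midway between the tips of the shut fingers; the grasp point (between the pads) lies 19 mm behind it; x points along the fingers, y is the direction in which the jaws open and shut, and the axes are right-handed (so a half turn about x gives the same grasp; the last joint's range is limited). The gripper opens to 85 mm and grips with 20 to 120 N. Pads are 22 mm wide; open, the fingers measure 114 mm over their backs; the gripper's body (76 mm by 85 mm) begins 54 mm behind the grasp point. The pads swing forward as they close: fully open they stand 13 mm farther back than shut.
Start: joints at [1.277, 0.241, 0.005, 1.335, 0, 1.571], TCP at [0.145, 0.479, 0.231] pointing down, gripper open.
Joint ranges: [-2.72, 2.72], [-1.05, 1.87], [-1.09, 1.28], [-1.99, 2.15], [-1.42, 1.44], [-3.14, 3.14]. Speed limits (rad/s): [2.79, 2.79, 3.14, 3.14, 3.14, 3.14].

## Interface

Orientations are given as a unit quaternion [x, y, z, w].
In Python, from workcell import * gives the robot as it stands.
- The arm moves only by the tool play_rows, never from a script. Its argument "plan" is a list of rows, each a list of 7 numbers: the shift along the tool's x, y, z in mm, then the turn, a rotation vector about the tool's x, y, z in rad, then the closure, from -1 (fully open) to 1 (shut). In form: [[x, y, z, rx, ry, rz, grip], ...]. A call has 1 to 20 rows; each row shifts and turns the commanded pose from where the row before left it, along the tool's axes as they then stand; what a row does not reach is not made up. A row lasts 1/12 s, in which the tool goes at most 41.7 mm and 7.16 degrees, less where a joint would pass 70% of its speed; a pose out of reach is approached as far as the arm can. A call with a gripper value outside its range is refused whole. The fingers move at their own pace and stop on an object; the grip force is fixed at half the most. Time passes only in rows, so rows that do not move let the fingers close. It gives the time, the measured TCP pose, the force and the opening at its end, in the units of the state.
- get_obs(): the state, without advancing time (a new reading comes with each control period).
- camera(name): name is "side" or "top"; returns a dict with "frame" (480x640x3 uint8, red, green, blue), "depth" (480x640 float32, m along the optical axis (not along the pixel's ray), 0 where there is no reading), "fx", "fy", "cx", "cy" (pixels), "camera_from_world" (4x4, takes a point from world to camera coordinates). Camera axes: x right, y up, looking along -z (the intrinsics and any distortion apply to the point x, -y, -z); pixel columns grow to the right and rows downward; lengths in m; the calibration is good to about 2 mm. A picture is of the moment at which its call begins.
- job_done(): hands the job in, once; it reports no verdict.
Trained networks look in a picture, given as the dict that the camera call returned (one of the last four; its "shot" number tells which), for a name from the list of things; names that differ only in an ending like _2 or _b are one class to them, and where a whole thing is asked for, a point or a joint stands for the part that bears it (a point fixed in the world has none). Each returns a list of dicts, best first, with "confidence" (0 to 1); they miss things now and then, are a little off and sometimes report something else, mostly with a low value. They report only what shows in the picture. A call takes as long as a camera call. They do not tell look-alikes from the thing itself.
- search_frame(thing, picture): "centre" ([x, y, z] in m, in world coordinates, good to about 4 mm: the middle of the surface that is visible of it).
- pinpoint(thing, picture): "centre" ([x, y, z] in m, in world coordinates, good to about 4 mm: a listed point, or the origin of a listed thing).
The state is a dict: "clock": time; "joint_pos": joint angles; "joint_vel": joint speeds; "tau": joint torques, N m; "eef_pos": TCP position; "tool_rot": TCP orientation; "ft_force": force on the tool from outside, world axes, zero at the start; "ft_torque": the same for the moment, N m; "grip_width": finger opening in m.
Only numpy, scipy, OpenCV 4.12 (cv2) and the standard library are available. Lean on these libraries where they do the work, as an engineer would, in place of code of your own. Each camera call takes 0.05 s, during which the arm holds its last target. There are 200 camera calls.

## Working session

There is one attempt and no reset: what is moved stays moved. The work goes in short steps, Python scripts to look and compute and a tool call to move; the robot and the scene stay as the last step left them, time stands still between calls to the robot, and variables do not carry over. Pictures are saved under pics/ and viewed, about 12 in all and at most 16, crops included, and the job is handed in when it is done.

Besides the shell and the picture viewer there is one more tool, called after "Emit:" as name([rows], argument=value, ...), one row to a line, values as JSON. play_rows: Moves the arm, as the interface text tells. Its arguments: {"type":"object","properties":{"plan":{"type":"array","items":{"type":"array","items":{"type":"number"}}}},"required":["plan"]}

```bash
mkdir -p pics
python3 - <<'E'
from workcell import *
import cv2
o=get_obs();print({k:(v if not hasattr(v,'tolist') else v.tolist()) for k,v in o.items()})
for n in("top","side"):
    c=camera(n);cv2.imwrite(f"pics/{n}1.png",c["frame"][:,:,::-1]);print(n,c["fx"],c["fy"],c["cx"],c["cy"],[k for k in c],c["camera_from_world"])
    for t in("medal_30","medal_41","medal_52","medal_63","pad_a","scale_block","note_block"):
        print(t,[( [round(float(x),3) for x in d["centre"]],round(d["confidence"],2)) for d in pinpoint(t,c)])
E
```

```text
{'clock': 0.0, 'joint_pos': [1.276987877912911, 0.24140126639623086, 0.003734101564667237, 1.33519807559386, 1.0914138564379501e-05, 1.5707884456783197], 'joint_vel': [-0.0004947468637471112, -0.00014610584062297086, 0.0001794072094156461, -0.0009497151217023637, 0.0013906102811642106, 0.00040972144650069085], 'tau': [-0.001216147793456912, -37.23198652267456, 25.240777730941772, 0.01718699641060084, -6.728920652676607e-05, -1.4884784604873857e-06], 'eef_pos': [0.14461511704759417, 0.4779750517282251, 0.23042257312684522], 'tool_rot': [0.10277791550731293, 0.6996014331705183, -0.10422397017217984, 0.6993796528576428], 'ft_force': [-0.10584729633259281, 0.21582767522879176, 0.17640675183817128], 'ft_torque': [0.019697952705693297, -0.021015286971931228, -0.009316890287074064], 'grip_width': 0.08564472772475616}
top 475.22479735786294 475.22479735786294 320.5145504484088 238.44170466320423 ['frame', 'depth', 'fx', 'fy', 'cx', 'cy', 'camera_from_world', 'shot'] [[ 0.00704759 -0.9998693   0.01455062 -0.01386141]
 [ 0.98128318  0.0097154   0.19232508 -0.51705026]
 [-0.19244131  0.01292285
[... 2281 characters left out ...]
 0.87), ([0.439, -0.194, 0.001], 0.84), ([0.417, 0.21, -0.0], 0.83), ([0.378, -0.262, 0.001], 0.81), ([0.37, -0.143, 0.002], 0.78), ([0.45, 0.052, 0.001], 0.76), ([0.456, -0.289, 0.002], 0.7)]
medal_63 [([0.431, -0.067, 0.001], 0.89), ([0.51, -0.124, 0.002], 0.87), ([0.439, -0.194, 0.001], 0.84), ([0.417, 0.21, -0.0], 0.83), ([0.378, -0.262, 0.001], 0.81), ([0.37, -0.143, 0.002], 0.78), ([0.45, 0.052, 0.001], 0.76), ([0.456, -0.289, 0.002], 0.7)]
pad_a [([0.642, 0.08, 0.009], 0.93), ([0.64, -0.148, 0.002], 0.72), ([0.644, -0.001, 0.006], 0.61), ([0.641, 0.166, 0.009], 0.58), ([0.638, -0.087, 0.004], 0.57)]
scale_block [([0.652, 0.231, 0.009], 0.75)]
note_block [([0.636, -0.152, 0.002], 0.8)]
```

View pics/top1.png

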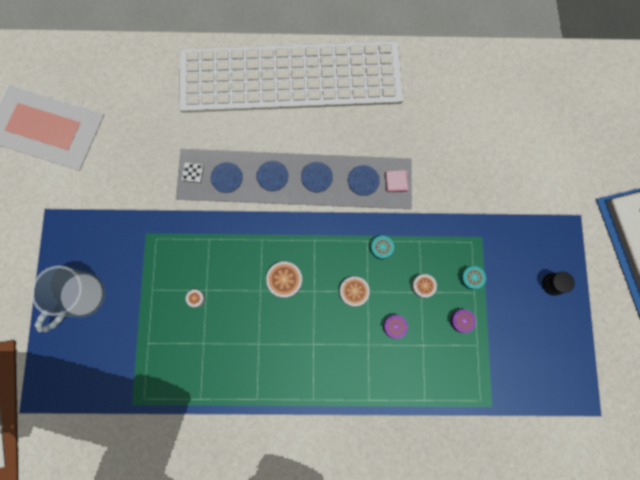

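View pics/side1.png

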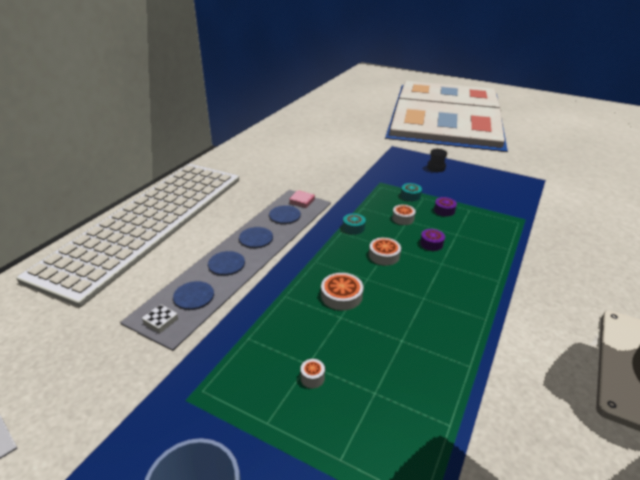

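The top view shows the medals left to right: 30 at (194,298), 63 at (284,279), 52 at (355,291) and 41 at (425,286). The turquoise and purple ones are decoys. The pads are at (227,177), (272,176), (317,177) and (363,180), with the scale block at the left end (+y) and the note block at the right. The side view agrees.

```bash
cat > h.py <<'E'
from workcell import *
import cv2, numpy as np
from scipy.spatial.transform import Rotation as R
def proj(c,p):
    q=np.asarray(c["camera_from_world"])@np.r_[p,1]; return np.array([c["cx"]+c["fx"]*q[0]/-q[2], c["cy"]-c["fy"]*q[1]/-q[2]])
def unproj(c,uv,z):
    T=np.asarray(c["camera_from_world"]); d=T[:3,:3].T@np.array([(uv[0]-c["cx"])/c["fx"],-(uv[1]-c["cy"])/c["fy"],-1]); o=-T[:3,:3].T@T[:3,3]
    return o+d*(z-o[2])/d[2]
def find(c,p,kind,r=.04):
    "blob centroid and area near world point p: 'face' orange, 'case' orange or white, 'pad' blue"
    hsv=cv2.cvtColor(c["frame"],cv2.COLOR_RGB2HSV).astype(int);h,s,v=hsv[...,0],hsv[...,1],hsv[...,2]
    face=((h<22)|(h>170))&(s>70); 
    m={'face':face,'case':face|((s<70)&(v>120)),'pad':(h>100)&(h<130)&(s>90)}[kind]
    u=proj(c,p);rp=np.linalg.norm(proj(c,np.add(p,[0,r,0]))-u)
    yy,xx=np.mgrid[:480,:640];m=m&(np.hypot(xx-u[0],yy-u[1])<rp)
    n,l,st,ce=cv2.connectedComponentsWithStats(m.astype(np.uint8))
    if n<2:return None
    i=1+np.argmax(st[1:,4]);w=unproj(c,ce[i],p[2]);mm=np.linalg.norm(unproj(c,ce[i]+[1,0],p[2])-w)
    return w[:2].round(4),st[i,4],round(1000*mm*st[i,2],1)
def tool():
    o=get_obs();return np.array(o["eef_pos"]),R.from_quat(o["tool_rot"]).as_matrix(),o
def shift(target):
    p,M,_=tool();return (1000*M.T@(np.array(target)-p)).round(1)
E
python3 - <<'E'
from h import *
M={30:(.416,.21),63:(.451,.05),52:(.43,-.068),41:(.438,-.196)};P=[(.641,.164),(.645,.079),(.646,-.003),(.638,-.086)]
for n in("top","side"):
    c=camera(n);print(n)
    for k,p in M.items():print(k,find(c,[*p,.02],'face'),find(c,[*p,.02],'case'))
    for p in P:print('pad',find(c,[*p,.011],'pad'))
    print([proj(c,[*p,.011]).round() for p in P])
    D=c["depth"]
    for k,p in M.items():
        u=proj(c,[*p,.02]).round().astype(int);d=D[u[1],u[0]]
        q=np.array([(u[0]-c["cx"])/c["fx"]*d,-(u[1]-c["cy"])/c["fy"]*d,-d,1]);print(k,(np.linalg.inv(c["camera_from_world"])@q)[:3].round(4))
p,T,_=tool();print(p,T.round(4))
Rt=np.array([[0,1,0],[0,0,-1],[-1,0,0]]).astype(float)
Rt2=np.array([[0,-1,0],[0,0,1],[-1,0,0]]).astype(float)
for r in(Rt,Rt2):print(R.from_matrix(T.T@r).as_rotvec())
E
```

```text
top
30 (array([0.415, 0.211]), np.int32(96), np.float64(19.2)) (array([0.4148, 0.211 ]), np.int32(278), np.float64(33.1))
63 (array([0.4494, 0.055 ]), np.int32(697), np.float64(53.0)) (array([0.449 , 0.0544]), np.int32(1086), np.float64(65.4))
52 (array([ 0.4297, -0.0704]), np.int32(437), np.float64(42.4)) (array([ 0.4291, -0.0704]), np.int32(746), np.float64(53.0))
41 (array([ 0.4406, -0.1954]), np.int32(234), np.float64(30.2)) (array([ 0.4401, -0.1952]), np.int32(463), np.float64(42.7))
pad (array([0.639 , 0.1665]), np.int32(670), np.float64(57.5))
pad (array([0.6431, 0.0814]), np.int32(662), np.float64(55.9))
pad (array([ 0.6422, -0.0015]), np.int32(667), np.float64(56.0))
pad (array([ 0.6367, -0.0889]), np.int32(674), np.float64(56.1))
[array([227., 176.]), array([273., 175.]), array([317., 175.]), array([362., 179.])]
30 [0.4161 0.2098 0.0243]
63 [0.451  0.0506 0.0216]
52 [ 0.4291 -0.0677  0.0213]
41 [ 0.4373 -0.1954  0.0204]
side
30 (array([0.4162, 0.2084]), np.int32(187), np.float64(21.0)) (array([0.416 , 0.2088]), np.int32(406), np.float64(30.9))
63 (array([0.4509, 0.0523]), 
[... 336 characters left out ...]
3.5))
pad (array([0.6396, 0.1671]), np.int32(819), np.float64(57.4))
pad (array([0.6438, 0.0817]), np.int32(623), np.float64(56.2))
pad (array([ 0.6427, -0.0013]), np.int32(491), np.float64(55.5))
pad (array([ 0.6376, -0.0888]), np.int32(383), np.float64(54.2))
[array([194., 293.]), array([226., 262.]), array([255., 236.]), array([283., 215.])]
30 [0.4145 0.2121 0.0229]
63 [0.4499 0.0534 0.0228]
52 [ 0.4291 -0.0642  0.0228]
41 [ 0.4376 -0.192   0.0225]
[0.14475944 0.47858711 0.23132859] [[-1.000e-04  2.896e-01  9.571e-01]
 [ 1.000e-04  9.571e-01 -2.896e-01]
 [-1.000e+00  0.000e+00 -1.000e-04]]
[ 1.27699460e+00 -9.37114497e-05  4.70294346e-06]
[-1.86459805e+00 -5.09674779e-06 -1.01558445e-04]
```

Emit:
play_rows([
  [0, 0, 0, 0.116, 0, 0, -1],
  [0, 0, 0, 0.116, 0, 0, -1],
  [0, 0, 0, 0.116, 0, 0, -1],
  [0, 0, 0, 0.116, 0, 0, -1],
  [0, 0, 0, 0.116, 0, 0, -1],
  [0, 0, 0, 0.116, 0, 0, -1],
  [0, 0, 0, 0.116, 0, 0, -1],
  [0, 0, 0, 0.116, 0, 0, -1],
  [0, 0, 0, 0.116, 0, 0, -1],
  [0, 0, 0, 0.116, 0, 0, -1],
  [0, 0, 0, 0.117, 0, 0, -1],
  [0, 27, 27, 0, 0, 0, -1],
  [0, 27, 27, 0, 0, 0, -1],
  [0, 27, 27, 0, 0, 0, -1],
  [0, 27, 27, 0, 0, 0, -1],
  [0, 27, 27, 0, 0, 0, -1],
  [0, 27, 27, 0, 0, 0, -1],
  [0, 27, 27, 0, 0, 0, -1],
  [0, 27, 27, 0, 0, 0, -1],
  [0, 27, 27, 0, 0, 0, -1],
])

```text
clock: 2.57
eef_pos: [0.3889, 0.234, 0.2316]
tool_rot: [0.5, 0.5, -0.5, 0.5]
ft_force: [0.8, -0.1, -0.4]
grip_width: 0.0852
```

Emit:
play_rows([
  [0, 27, 25.5, 0, 0, 0, -1],
  [40, 0, 0, 0, 0, 0, -1],
  [40, 0, 0, 0, 0, 0, -1],
  [40, 0, 0, 0, 0, 0, -1],
  [30, 0, 0, 0, 0, 0, -1],
  [0, 0, 0, 0, 0, 0, -1],
  [0, 0, 0, 0, 0, 0, -1],
])

```text
clock: 3.15
eef_pos: [0.4136, 0.2094, 0.0804]
tool_rot: [-0.499, -0.5, 0.501, -0.5]
ft_force: [0.1, -0.2, 0.8]
grip_width: 0.0853
```

Run:
```python
from h import *
p,T,o=tool();print(p,T.round(3),o["joint_pos"],o["clock"]);print(shift([.4155,.210,.002]))
```

```text
[0.41355977 0.20939569 0.0804254 ] [[-0.004  1.    -0.   ]
 [-0.002 -0.    -1.   ]
 [-1.    -0.004  0.002]] [ 4.68696077e-01  3.00406443e-01 -3.37275868e-01  9.37227365e-01
 -1.85293950e-06  2.03960323e+00] 3.15
[78.4  2.2 -0.8]
```

Emit:
play_rows([
  [30, 2, -1, 0, 0, 0, -1],
  [30, 0, 0, 0, 0, 0, -1],
  [12, 0, 0, 0, 0, 0, -1],
  [6, 0, 0, 0, 0, 0, -1],
  [0, 0, 0, 0, 0, 0, -1],
  [0, 0, 0, 0, 0, 0, 1],
  [0, 0, 0, 0, 0, 0, 1],
  [0, 0, 0, 0, 0, 0, 1],
  [0, 0, 0, 0, 0, 0, 1],
  [0, 0, 0, 0, 0, 0, 1],
  [0, 0, 0, 0, 0, 0, 1],
  [0, 0, 0, 0, 0, 0, 1],
  [0, 0, 0, 0, 0, 0, 1],
  [0, 0, 0, 0, 0, 0, 1],
  [0, 0, 0, 0, 0, 0, 1],
])

```text
clock: 4.4
eef_pos: [0.4176, 0.2115, 0.0046]
tool_rot: [0.501, 0.5, -0.499, 0.5]
ft_force: [-1.5, -0.1, 7.6]
grip_width: 0.0276
```

Emit:
play_rows([
  [-15, 0, 0, 0, 0, 0, 1],
  [-25, 0, 0, 0, 0, 0, 1],
  [0, 0, 0, 0, 0, 0, 1],
])

```text
clock: 4.65
eef_pos: [0.4194, 0.2124, 0.047]
tool_rot: [0.502, 0.499, -0.498, 0.501]
ft_force: [1.7, 0.1, -0.1]
grip_width: 0.0277
```

Run:
```python
from h import *
p,T,o=tool();print(p,o["grip_width"],o["clock"],o["ft_force"])
print(shift([.6393,.1668,.05]))
for n in("top","side"):
    c=camera(n);cv2.imwrite(f"pics/g30_{n}.png",c["frame"][:,:,::-1])
    print(find(c,[p[0],p[1],p[2]+.018],'case',.03))
f=c["frame"][:,:,::-1];u=proj(c,p).astype(int);cv2.imwrite("pics/g30c.png",cv2.resize(f[max(0,u[1]-90):u[1]+70,u[0]-100:u[0]+100],None,fx=2.5,fy=2.5))
```

```text
[0.41940296 0.21238393 0.04701276] 0.027674361595863048 4.65 [ 1.71493833  0.10792076 -0.0846499 ]
[ -1.8 219.9  45.6]
(array([0.4174, 0.2024]), np.int32(102), np.float64(16.5))
(array([0.4189, 0.2128]), np.int32(303), np.float64(24.7))
```

View pics/g30c.png

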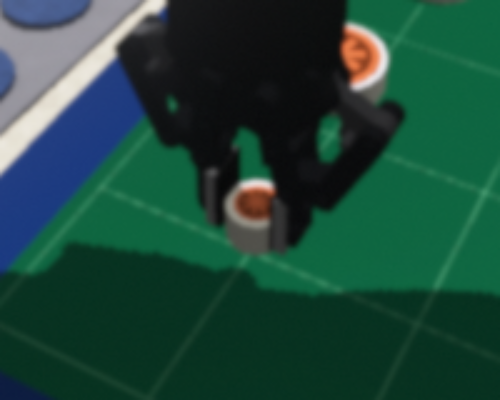

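The 30 mm medal is held between the fingers, level, at about (255,205) in the crop.

Emit:
play_rows([
  [0, 20, 4, 0, 0, 0, 1],
  [0, 36, 7.5, 0, 0, 0, 1],
  [0, 36, 7.5, 0, 0, 0, 1],
  [0, 36, 7.5, 0, 0, 0, 1],
  [0, 36, 7.5, 0, 0, 0, 1],
  [0, 36, 7.5, 0, 0, 0, 1],
  [0, 20, 4, 0, 0, 0, 1],
  [10, 0, 0, 0, 0, 0, 1],
  [0, 0, 0, 0, 0, 0, 1],
  [0, 0, 0, 0, 0, 0, 1],
  [0, 0, 0, 0, 0, 0, 1],
])

```text
clock: 5.67
eef_pos: [0.6347, 0.1657, 0.0322]
tool_rot: [0.499, 0.501, -0.501, 0.5]
ft_force: [0.2, 0.1, 1.0]
grip_width: 0.0277
```

Run:
```python
from h import *
p,T,o=tool();print(p,T.round(3),o["grip_width"],o["clock"],o["ft_force"])
print(shift([.6393,.1668,.016]))
c=camera("side")
print(find(c,[p[0],p[1],p[2]+.015],'face',.03),find(c,[p[0],p[1],p[2]+.015],'case',.03))
f=c["frame"][:,:,::-1];u=proj(c,p).astype(int);cv2.imwrite("pics/p30c.png",cv2.resize(f[max(0,u[1]-90):u[1]+70,u[0]-100:u[0]+100],None,fx=2.5,fy=2.5))
```

```text
[0.63467406 0.16570568 0.0321691 ] [[-0.003  1.     0.001]
 [-0.001  0.001 -1.   ]
 [-1.    -0.003  0.001]] 0.027671183267091552 5.6667 [0.22065982 0.05421105 1.00473521]
[16.2  4.7 -1.1]
(array([0.6382, 0.1649]), np.int32(69), np.float64(12.9)) (array([0.6427, 0.1613]), np.int32(141), np.float64(15.8))
```

View pics/p30c.png

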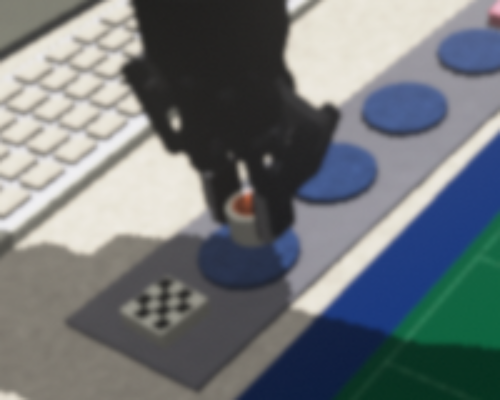

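The medal is over the first pad, next to the scale block. Lowering it now.

Emit:
play_rows([
  [8, 4.5, -1, 0, 0, 0, 1],
  [5, 0, 0, 0, 0, 0, 1],
  [2, 0, 0, 0, 0, 0, 1],
  [0, 0, 0, 0, 0, 0, 1],
  [0, 0, 0, 0, 0, 0, 1],
])

```text
clock: 6.13
eef_pos: [0.6409, 0.1666, 0.018]
tool_rot: [-0.5, -0.5, 0.5, -0.5]
ft_force: [0.0, -0.2, 0.5]
grip_width: 0.0276
```

Emit:
play_rows([
  [1.5, -1, 0, 0, 0, 0, 1],
  [1, 0, 0, 0, 0, 0, 1],
  [0, 0, 0, 0, 0, 0, 1],
])

```text
clock: 6.38
eef_pos: [0.6401, 0.1665, 0.0157]
tool_rot: [-0.5, -0.5, 0.5, -0.5]
ft_force: [1.3, -1.1, -0.0]
grip_width: 0.0275
```

Emit:
play_rows([
  [1, 0, 0, 0, 0, 0, 1],
  [0.5, 0, 0, 0, 0, 0, 1],
  [0, 0, 0, 0, 0, 0, 1],
])

```text
clock: 6.63
eef_pos: [0.6403, 0.1666, 0.0156]
tool_rot: [0.5, 0.5, -0.5, 0.5]
ft_force: [-2.7, -0.8, 5.4]
grip_width: 0.0276
```

Contact at 5.4 N, so I release, rise, and go over to medal 41.

Emit:
play_rows([
  [0, 0, 0, 0, 0, 0, 0.2],
  [0, 0, 0, 0, 0, 0, -0.3],
  [0, 0, 0, 0, 0, 0, -1],
  [0, 0, 0, 0, 0, 0, -1],
  [0, 0, 0, 0, 0, 0, -1],
  [0, 0, 0, 0, 0, 0, -1],
  [0, 0, 0, 0, 0, 0, -1],
  [-20, 0, 0, 0, 0, 0, -1],
  [-40, 0, 0, 0, 0, 0, -1],
  [-10, -18, 33, 0, 0, 0, -1],
  [0, -18, 33, 0, 0, 0, -1],
  [0, -18, 33, 0, 0, 0, -1],
  [0, -18, 33, 0, 0, 0, -1],
  [0, -18, 33, 0, 0, 0, -1],
  [0, -18, 33, 0, 0, 0, -1],
  [0, -18, 33, 0, 0, 0, -1],
  [0, -18, 33, 0, 0, 0, -1],
  [0, -18, 33, 0, 0, 0, -1],
  [0, -18, 33, 0, 0, 0, -1],
])

```text
clock: 8.22
eef_pos: [0.4593, -0.1648, 0.0846]
tool_rot: [0.5, 0.5, -0.5, 0.5]
ft_force: [1.2, -0.2, 0.4]
grip_width: 0.0853
```

Emit:
play_rows([
  [0, -18, 33, 0, 0, 0, -1],
  [0, 0, 0, 0, 0, 0, -1],
  [0, 0, 0, 0, 0, 0, -1],
  [0, 0, 0, 0, 0, 0, -1],
])

```text
clock: 8.55
eef_pos: [0.4425, -0.1965, 0.0845]
tool_rot: [0.5, 0.5, -0.5, 0.5]
ft_force: [0.6, 0.8, 1.1]
grip_width: 0.0856
```

Run:
```python
from h import *
p,T,o=tool();print(p,o["clock"],o["ft_force"]);print(shift([.441,-.196,.002]))
P=[(.6393,.1668),(.6435,.0815),(.6425,-.0014),(.637,-.0889)]
for n in("top","side"):
    c=camera(n);print(find(c,[*P[0],.031],'case',.025),find(c,[*P[0],.031],'face',.02),find(c,[.441,-.196,.02],'case'))
```

```text
[ 0.44247827 -0.19647416  0.08448385] 8.55 [0.56318114 0.83185645 1.1196353 ]
[82.5 -1.5 -0.4]
(array([0.6389, 0.1655]), np.int32(270), np.float64(34.5)) (array([0.6392, 0.1659]), np.int32(81), np.float64(18.1)) (array([ 0.4398, -0.195 ]), np.int32(452), np.float64(40.9))
(array([0.6463, 0.1596]), np.int32(488), np.float64(45.3)) (array([0.6408, 0.1632]), np.int32(99), np.float64(20.3)) (array([ 0.4414, -0.1984]), np.int32(234), np.float64(43.5))
```

Medal 30 is within about 2 mm of its pad's centre. Now grasping medal 41.

Emit:
play_rows([
  [30, -1.5, 0, 0, 0, 0, -1],
  [30, 0, 0, 0, 0, 0, -1],
  [14, 0, 0, 0, 0, 0, -1],
  [6, 0, 0, 0, 0, 0, -1],
  [0, 0, 0, 0, 0, 0, -1],
  [0, 0, 0, 0, 0, 0, 1],
  [0, 0, 0, 0, 0, 0, 1],
  [0, 0, 0, 0, 0, 0, 1],
  [0, 0, 0, 0, 0, 0, 1],
  [0, 0, 0, 0, 0, 0, 1],
  [0, 0, 0, 0, 0, 0, 1],
  [0, 0, 0, 0, 0, 0, 1],
  [0, 0, 0, 0, 0, 0, 1],
  [0, 0, 0, 0, 0, 0, 1],
])

```text
clock: 9.82
eef_pos: [0.4421, -0.1969, 0.0059]
tool_rot: [0.501, 0.499, -0.499, 0.501]
ft_force: [-0.0, 0.1, 5.1]
grip_width: 0.0384
```

Emit:
play_rows([
  [-15, 0, 0, 0, 0, 0, 1],
  [-25, 0, 0, 0, 0, 0, 1],
  [0, 0, 0, 0, 0, 0, 1],
  [0, 0, 0, 0, 0, 0, 1],
])

```text
clock: 10.15
eef_pos: [0.4424, -0.1973, 0.0462]
tool_rot: [0.501, 0.498, -0.499, 0.502]
ft_force: [-0.1, 0.1, -0.7]
grip_width: 0.0387
```

Run:
```python
from h import *
p,T,o=tool();print(p,o["grip_width"],o["clock"],o["ft_force"]);print(shift([.6435,.0815,.05]))
c=camera("side");print(find(c,[p[0],p[1],p[2]+.015],'face',.03),find(c,[p[0],p[1],p[2]+.015],'case',.03))
```

```text
[ 0.44243903 -0.19725104  0.04615121] 0.038735116376343824 10.15 [-0.07433832  0.06439854 -0.73079469]
[  -3.5  201.  -278.8]
(array([ 0.4414, -0.1974]), np.int32(129), np.float64(33.1)) (array([ 0.4428, -0.2   ]), np.int32(164), np.float64(35.1))
```

Emit:
play_rows([
  [-4, 11, -15, 0, 0, 0, 1],
  [0, 22, -31, 0, 0, 0, 1],
  [0, 22, -31, 0, 0, 0, 1],
  [0, 22, -31, 0, 0, 0, 1],
  [0, 22, -31, 0, 0, 0, 1],
  [0, 22, -31, 0, 0, 0, 1],
  [0, 22, -31, 0, 0, 0, 1],
  [0, 22, -31, 0, 0, 0, 1],
  [0, 22, -31, 0, 0, 0, 1],
  [6, 14, -15.5, 0, 0, 0, 1],
  [8, 0, 0, 0, 0, 0, 1],
  [8, 0, 0, 0, 0, 0, 1],
  [0, 0, 0, 0, 0, 0, 1],
  [0, 0, 0, 0, 0, 0, 1],
  [0, 0, 0, 0, 0, 0, 1],
])

```text
clock: 11.45
eef_pos: [0.6408, 0.0807, 0.026]
tool_rot: [-0.5, -0.5, 0.501, -0.499]
ft_force: [-0.3, 0.0, -0.7]
grip_width: 0.0391
```

Run:
```python
from h import *
p,T,o=tool();print(p,o["grip_width"],o["clock"],o["ft_force"]);print(shift([.6435,.0815,.018]))
c=camera("side");print(find(c,[p[0],p[1],p[2]+.015],'face',.03),find(c,[p[0],p[1],p[2]+.015],'case',.03))
```

```text
[0.64083233 0.08065716 0.02598562] 0.03909607905239504 11.45 [-0.29807846  0.027829   -0.66438265]
[ 8.   2.7 -0.9]
(array([0.6421, 0.0824]), np.int32(170), np.float64(26.6)) (array([0.6476, 0.0762]), np.int32(307), np.float64(28.5))
```

Emit:
play_rows([
  [4, 2, -0.5, 0, 0, 0, 1],
  [3, 0, 0, 0, 0, 0, 1],
  [1.5, 0, 0, 0, 0, 0, 1],
  [1, 0, 0, 0, 0, 0, 1],
  [0, 0, 0, 0, 0, 0, 1],
])

```text
clock: 11.92
eef_pos: [0.6437, 0.0824, 0.017]
tool_rot: [-0.5, -0.5, 0.5, -0.5]
ft_force: [-1.0, -0.8, 0.9]
grip_width: 0.0387
```

Emit:
play_rows([
  [1, 0, 0, 0, 0, 0, 1],
  [0.5, 0, 0, 0, 0, 0, 1],
  [0, 0, 0, 0, 0, 0, 1],
])

```text
clock: 12.17
eef_pos: [0.6437, 0.0824, 0.017]
tool_rot: [0.5, 0.5, -0.5, 0.5]
ft_force: [-3.7, -2.0, 8.1]
grip_width: 0.0386
```

Emit:
play_rows([
  [0, 0, 0, 0, 0, 0, 0.1],
  [0, 0, 0, 0, 0, 0, -0.4],
  [0, 0, 0, 0, 0, 0, -1],
  [0, 0, 0, 0, 0, 0, -1],
  [0, 0, 0, 0, 0, 0, -1],
  [0, 0, 0, 0, 0, 0, -1],
  [0, 0, 0, 0, 0, 0, -1],
  [-20, 0, 0, 0, 0, 0, -1],
  [-40, 0, 0, 0, 0, 0, -1],
  [-10, -30.5, 22, 0, 0, 0, -1],
  [0, -30.5, 22, 0, 0, 0, -1],
  [0, -30.5, 22, 0, 0, 0, -1],
  [0, -30.5, 22, 0, 0, 0, -1],
  [0, -30.5, 22, 0, 0, 0, -1],
  [0, -30.5, 22, 0, 0, 0, -1],
  [0, -30.5, 22, 0, 0, 0, -1],
  [0, 0, 0, 0, 0, 0, -1],
  [0, 0, 0, 0, 0, 0, -1],
  [0, 0, 0, 0, 0, 0, -1],
])

```text
clock: 13.75
eef_pos: [0.4313, -0.0716, 0.0858]
tool_rot: [0.501, 0.499, -0.5, 0.5]
ft_force: [0.3, 0.7, 0.7]
grip_width: 0.0855
```

Run:
```python
from h import *
p,T,o=tool();print(p,o["clock"],o["ft_force"]);print(shift([.430,-.071,.004]))
for n in("top","side"):
    c=camera(n);print(find(c,[.6435,.0815,.031],'case',.03),find(c,[.6435,.0815,.031],'face',.02),find(c,[.430,-.071,.02],'case'))
```

```text
[ 0.43125659 -0.07162407  0.08584059] 13.75 [0.29692019 0.7334317  0.74370038]
[81.8 -1.4 -0.6]
(array([0.6485, 0.0841]), np.int32(613), np.float64(60.2)) (array([0.6426, 0.0839]), np.int32(210), np.float64(29.1)) (array([ 0.4188, -0.0931]), np.int32(448), np.float64(42.3))
(array([0.6488, 0.0753]), np.int32(599), np.float64(49.5)) (array([0.6444, 0.0814]), np.int32(192), np.float64(31.7)) (array([ 0.4307, -0.0738]), np.int32(478), np.float64(52.3))
```

Medal 41 is well centred. Next is 52; its tips swing back about 5 mm, so I go slightly lower.

Emit:
play_rows([
  [30, -1, -0.5, 0, 0, 0, -1],
  [30, 0, 0, 0, 0, 0, -1],
  [16, 0, 0, 0, 0, 0, -1],
  [6, 0, 0, 0, 0, 0, -1],
  [0, 0, 0, 0, 0, 0, -1],
  [0, 0, 0, 0, 0, 0, 1],
  [0, 0, 0, 0, 0, 0, 1],
  [0, 0, 0, 0, 0, 0, 1],
  [0, 0, 0, 0, 0, 0, 1],
  [0, 0, 0, 0, 0, 0, 1],
  [0, 0, 0, 0, 0, 0, 1],
  [0, 0, 0, 0, 0, 0, 1],
  [0, 0, 0, 0, 0, 0, 1],
])

```text
clock: 14.93
eef_pos: [0.431, -0.071, 0.005]
tool_rot: [0.501, 0.499, -0.499, 0.501]
ft_force: [0.4, 0.7, 5.5]
grip_width: 0.0494
```

Emit:
play_rows([
  [-15, 0, 0, 0, 0, 0, 1],
  [-29, 0, 0, 0, 0, 0, 1],
  [0, 0, 0, 0, 0, 0, 1],
  [0, 0, 0, 0, 0, 0, 1],
])

```text
clock: 15.27
eef_pos: [0.4314, -0.0713, 0.0494]
tool_rot: [0.501, 0.498, -0.499, 0.502]
ft_force: [-0.0, 0.5, -1.2]
grip_width: 0.0495
```

Run:
```python
from h import *
p,T,o=tool();print(p,o["grip_width"],o["clock"],o["ft_force"]);print(shift([.6425,-.0014,.05]))
c=camera("side");print(find(c,[p[0],p[1],p[2]+.015],'face',.03),find(c,[p[0],p[1],p[2]+.015],'case',.03))
```

```text
[ 0.43144357 -0.07130438  0.04939914] 0.04946216821128853 15.2667 [-0.04515539  0.45655218 -1.18845657]
[  0.5 211.1 -69.9]
(array([ 0.4316, -0.0732]), np.int32(296), np.float64(37.6)) (array([ 0.4321, -0.0741]), np.int32(349), np.float64(37.6))
```

Emit:
play_rows([
  [-2, 17, -6, 0, 0, 0, 1],
  [0, 35, -11.5, 0, 0, 0, 1],
  [0, 35, -11.5, 0, 0, 0, 1],
  [0, 35, -11.5, 0, 0, 0, 1],
  [0, 35, -11.5, 0, 0, 0, 1],
  [0, 35, -11.5, 0, 0, 0, 1],
  [8, 20, -6.5, 0, 0, 0, 1],
  [8, 0, 0, 0, 0, 0, 1],
  [8, 0, 0, 0, 0, 0, 1],
  [0, 0, 0, 0, 0, 0, 1],
  [0, 0, 0, 0, 0, 0, 1],
  [0, 0, 0, 0, 0, 0, 1],
])

```text
clock: 16.32
eef_pos: [0.6399, -0.0015, 0.0251]
tool_rot: [-0.5, -0.5, 0.501, -0.499]
ft_force: [-1.2, -0.2, -1.2]
grip_width: 0.0498
```

Run:
```python
from h import *
p,T,o=tool();print(p,o["grip_width"],o["clock"],o["ft_force"]);print(shift([.6425,-.0014,.018]))
c=camera("side");print(find(c,[p[0],p[1],p[2]+.015],'face',.03),find(c,[p[0],p[1],p[2]+.015],'case',.03))
```

```text
[ 0.63992889 -0.00150452  0.02512842] 0.04975489299999245 16.3167 [-1.16771471 -0.16031878 -1.21510725]
[ 7.1  2.6 -0.1]
(array([ 0.6417, -0.0021]), np.int32(261), np.float64(37.4)) (array([ 0.6452, -0.0063]), np.int32(396), np.float64(39.3))
```

Emit:
play_rows([
  [4, 2, 0, 0, 0, 0, 1],
  [3, 0, 0, 0, 0, 0, 1],
  [1.5, 0, 0, 0, 0, 0, 1],
  [1, 0, 0, 0, 0, 0, 1],
  [0.5, 0, 0, 0, 0, 0, 1],
  [0, 0, 0, 0, 0, 0, 1],
])

```text
clock: 16.87
eef_pos: [0.6431, -0.0011, 0.0161]
tool_rot: [-0.5, -0.5, 0.5, -0.5]
ft_force: [-3.5, -1.9, 4.3]
grip_width: 0.0495
```

Contact. Releasing and going to medal 63.

Emit:
play_rows([
  [0.5, 0, 0, 0, 0, 0, 1],
  [0, 0, 0, 0, 0, 0, 0],
  [0, 0, 0, 0, 0, 0, -0.5],
  [0, 0, 0, 0, 0, 0, -1],
  [0, 0, 0, 0, 0, 0, -1],
  [0, 0, 0, 0, 0, 0, -1],
  [0, 0, 0, 0, 0, 0, -1],
  [-20, 0, 0, 0, 0, 0, -1],
  [-40, 0, 0, 0, 0, 0, -1],
  [-10, -20, -6, 0, 0, 0, -1],
  [0, -36, -10, 0, 0, 0, -1],
  [0, -36, -10, 0, 0, 0, -1],
  [0, -36, -10, 0, 0, 0, -1],
  [0, -36, -10, 0, 0, 0, -1],
  [0, -29, -8, 0, 0, 0, -1],
  [0, 0, 0, 0, 0, 0, -1],
  [0, 0, 0, 0, 0, 0, -1],
  [0, 0, 0, 0, 0, 0, -1],
])

```text
clock: 18.37
eef_pos: [0.4517, 0.0532, 0.0854]
tool_rot: [0.501, 0.499, -0.499, 0.501]
ft_force: [0.8, 0.5, -0.2]
grip_width: 0.0855
```

Run:
```python
from h import *
p,T,o=tool();print(p,o["clock"],o["ft_force"]);print(shift([.450,.0535,.004]))
for n in("top","side"):
    c=camera(n);print(find(c,[.6425,-.0014,.031],'face',.025),find(c,[.45,.0535,.02],'case'),find(c,[.45,.0535,.02],'face'))
```

```text
[0.45166222 0.05321116 0.08543073] 18.3667 [ 0.79066386  0.45890244 -0.20780987]
[81.4 -1.9 -0.3]
(array([ 6.418e-01, -3.000e-04]), np.int32(402), np.float64(43.8)) (array([0.4492, 0.0548]), np.int32(1552), np.float64(79.5)) None
(array([ 0.6434, -0.003 ]), np.int32(260), np.float64(39.4)) (array([0.4504, 0.0524]), np.int32(933), np.float64(61.6)) (array([0.4507, 0.0532]), np.int32(682), np.float64(54.1))
```

Emit:
play_rows([
  [30, -1.5, 0, 0, 0, 0, -1],
  [30, 0, 0, 0, 0, 0, -1],
  [15, 0, 0, 0, 0, 0, -1],
  [7, 0, 0, 0, 0, 0, -1],
  [0, 0, 0, 0, 0, 0, -1],
  [0, 0, 0, 0, 0, 0, 1],
  [0, 0, 0, 0, 0, 0, 1],
  [0, 0, 0, 0, 0, 0, 1],
  [0, 0, 0, 0, 0, 0, 1],
  [0, 0, 0, 0, 0, 0, 1],
  [0, 0, 0, 0, 0, 0, 1],
  [0, 0, 0, 0, 0, 0, 1],
])

```text
clock: 19.47
eef_pos: [0.4505, 0.0531, 0.0046]
tool_rot: [0.501, 0.499, -0.499, 0.501]
ft_force: [-0.8, -0.7, 6.7]
grip_width: 0.0599
```

Emit:
play_rows([
  [-15, 0, 0, 0, 0, 0, 1],
  [-29, 0, 0, 0, 0, 0, 1],
  [0, 0, 0, 0, 0, 0, 1],
  [0, 0, 0, 0, 0, 0, 1],
])

```text
clock: 19.8
eef_pos: [0.451, 0.0533, 0.0488]
tool_rot: [0.502, 0.499, -0.498, 0.501]
ft_force: [-0.4, 0.8, -1.8]
grip_width: 0.0601
```

Run:
```python
from h import *
p,T,o=tool();print(p,o["grip_width"],o["clock"],o["ft_force"]);print(shift([.637,-.0889,.05]))
c=camera("side");print(find(c,[p[0],p[1],p[2]+.015],'face',.03),find(c,[p[0],p[1],p[2]+.015],'case',.03))
```

```text
[0.45100678 0.05334352 0.04877861] 0.06013227419332623 19.8 [-0.41135361  0.77197489 -1.77518689]
[ -0.3 186.  142.3]
(array([0.4511, 0.0528]), np.int32(594), np.float64(43.5)) (array([0.4513, 0.0527]), np.int32(674), np.float64(43.5))
```

Emit:
play_rows([
  [-3, 13, 10, 0, 0, 0, 1],
  [0, 27, 20.5, 0, 0, 0, 1],
  [0, 27, 20.5, 0, 0, 0, 1],
  [0, 27, 20.5, 0, 0, 0, 1],
  [0, 27, 20.5, 0, 0, 0, 1],
  [0, 27, 20.5, 0, 0, 0, 1],
  [0, 27, 20.5, 0, 0, 0, 1],
  [8, 13, 9.5, 0, 0, 0, 1],
  [8, 0, 0, 0, 0, 0, 1],
  [8, 0, 0, 0, 0, 0, 1],
  [0, 0, 0, 0, 0, 0, 1],
  [0, 0, 0, 0, 0, 0, 1],
  [0, 0, 0, 0, 0, 0, 1],
])

```text
clock: 20.93
eef_pos: [0.6357, -0.0885, 0.0255]
tool_rot: [0.499, 0.501, -0.5, 0.5]
ft_force: [0.1, -0.0, -1.5]
grip_width: 0.0602
```

Run:
```python
from h import *
p,T,o=tool();print(p,o["grip_width"],o["clock"],o["ft_force"]);print(shift([.637,-.0889,.016]))
c=camera("side");print(find(c,[p[0],p[1],p[2]+.015],'face',.03),find(c,[p[0],p[1],p[2]+.015],'case',.03))
```

```text
[ 0.6357251  -0.08849496  0.02553112] 0.060167318763722784 20.9333 [ 0.07923423 -0.00298677 -1.45419733]
[9.5 1.3 0.4]
(array([ 0.6359, -0.0894]), np.int32(308), np.float64(42.1)) (array([ 0.6373, -0.0915]), np.int32(377), np.float64(42.2))
```

Emit:
play_rows([
  [4, 1, 0, 0, 0, 0, 1],
  [3, 0, 0, 0, 0, 0, 1],
  [1.5, 0, 0, 0, 0, 0, 1],
  [1, 0, 0, 0, 0, 0, 1],
  [0.5, 0, 0, 0, 0, 0, 1],
  [0, 0, 0, 0, 0, 0, 1],
])

```text
clock: 21.48
eef_pos: [0.6377, -0.0894, 0.0158]
tool_rot: [0.5, 0.5, -0.5, 0.5]
ft_force: [0.2, -1.2, -1.4]
grip_width: 0.0608
```

Emit:
play_rows([
  [1, 0, 0, 0, 0, 0, 1],
  [0.5, 0, 0, 0, 0, 0, 1],
  [0, 0, 0, 0, 0, 0, 1],
])

```text
clock: 21.73
eef_pos: [0.6379, -0.0895, 0.0157]
tool_rot: [0.5, 0.5, -0.5, 0.5]
ft_force: [-3.7, 0.9, 5.0]
grip_width: 0.0603
```

Contact. I release, rise and retreat.

Emit:
play_rows([
  [0, 0, 0, 0, 0, 0, 0],
  [0, 0, 0, 0, 0, 0, -0.5],
  [0, 0, 0, 0, 0, 0, -1],
  [0, 0, 0, 0, 0, 0, -1],
  [0, 0, 0, 0, 0, 0, -1],
  [0, 0, 0, 0, 0, 0, -1],
  [-15, 0, 0, 0, 0, 0, -1],
  [-40, 0, 0, 0, 0, 0, -1],
  [-40, 0, 0, 0, 0, 0, -1],
  [-40, 0, 0, 0, 0, 0, -1],
  [-20, -35, 0, 0, 0, 0, -1],
  [0, -40, 0, 0, 0, 0, -1],
  [0, -40, 0, 0, 0, 0, -1],
  [0, -40, 0, 0, 0, 0, -1],
  [0, -40, 0, 0, 0, 0, -1],
  [0, -40, 0, 0, 0, 0, -1],
  [0, 0, 0, 0, 0, 0, -1],
  [0, 0, 0, 0, 0, 0, -1],
  [0, 0, 0, 0, 0, 0, -1],
])

```text
clock: 23.32
eef_pos: [0.4037, -0.0897, 0.17]
tool_rot: [0.501, 0.499, -0.5, 0.501]
ft_force: [0.5, -0.7, -0.0]
grip_width: 0.0854
```

Run:
```python
from h import *
P=[(.6393,.1668),(.6435,.0815),(.6425,-.0014),(.637,-.0889)]
for n in("top","side"):
    c=camera(n);f=c["frame"][:,:,::-1]
    for p in P:print(n,p,find(c,[*p,.031],'face',.03))
    print([(np.round(d["centre"],3).tolist(),round(d["confidence"],2)) for d in pinpoint("note_block",c)])
    a=f[120:240,150:430] if n=="top" else f[160:350,110:340]
    cv2.imwrite(f"pics/fin_{n}.png",cv2.resize(a,None,fx=2.7,fy=2.7))
```

```text
top (0.6393, 0.1668) (array([0.6394, 0.1657]), np.int32(85), np.float64(18.1))
top (0.6435, 0.0815) (array([0.6426, 0.0839]), np.int32(210), np.float64(29.1))
top (0.6425, -0.0014) (array([ 6.419e-01, -5.000e-04]), np.int32(393), np.float64(42.0))
top (0.637, -0.0889) (array([ 0.6364, -0.088 ]), np.int32(624), np.float64(53.0))
[([0.64, -0.15, -0.0], 0.54)]
side (0.6393, 0.1668) (array([0.6408, 0.1632]), np.int32(99), np.float64(20.3))
side (0.6435, 0.0815) (array([0.6444, 0.0814]), np.int32(192), np.float64(31.7))
side (0.6425, -0.0014) (array([ 0.6435, -0.0034]), np.int32(276), np.float64(42.9))
side (0.637, -0.0889) (array([ 0.6381, -0.0905]), np.int32(305), np.float64(42.5))
[([0.634, -0.147, 0.001], 0.57)]
```

View pics/fin_top.png

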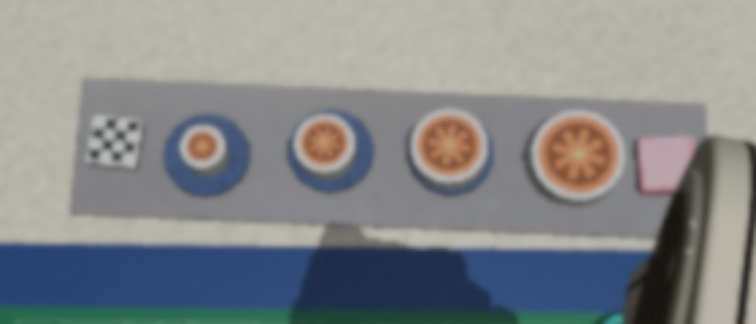

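View pics/fin_side.png

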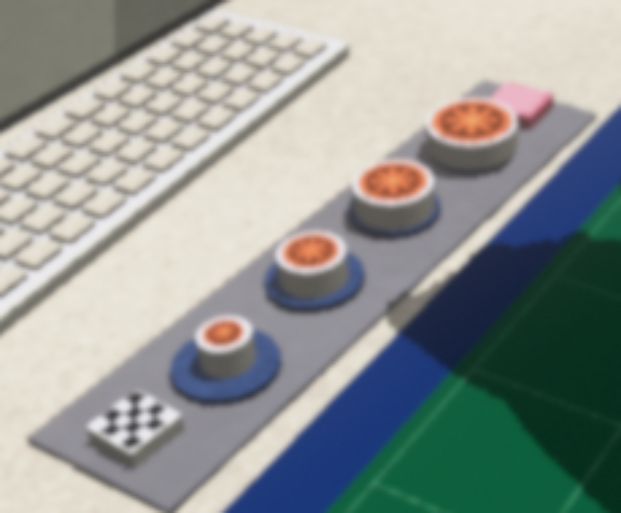

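Both final views show the four medals flat and face up on their pads. In the top crop they are at (203,147), (325,143), (449,147) and (578,155), and the pink block is still beside the largest.

```bash
python3 -c "
from workcell import *
print(job_done())"
```

```text
the job is handed in; nothing more can be done
None
```

All four medals are on their pads in order, 30, 41, 52 and 63 mm counted from the scale block. The job is handed in, and `job_done()` gave no verdict. Each medal was lowered until the wrist force showed contact (about 4–8 N) and then released. The run took about 23 s of the 83 s allowed.

- **Centring:** in the last pictures from both cameras, each medal is within about 4 mm of its pad centre, against a 12 mm limit. The largest offset was medal 30 in the side view (3.9 mm; about 1 mm in the top view).
- **Lying flat:** all four look flat and face up in both views. I judged this by eye and did not measure the tilt.
- **Note block:** my last readings put it within about 6 mm of where it started, and the top and side views differ from each other by about as much. The arm hid part of it in the last top view, so those readings had lower confidence. I saw no sign that it was touched.

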